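Pack the gift tray

TASK

Pack the wooden gift tray: put the jar, the square oil bottle, the flat tin and the tube of paste from the front of the table each into the insert whose pocket is cut to its shape, fully down in the pocket and the glass upright. Set the two glass things in gently, without knocking them over or dropping them, and leave the price stand and the tape roll where they are.

Things in the scene. Friction and masses are not known exactly. Their poses are not given: they have to be found in the camera images.
- jar: Small round glass jar of orange-red sauce with a dark green twist-off lid, 62 mm across, 84 mm high, about 0.3 kg, standing upright. The only jar on the front of the table. Origin at the centre of its underside, z up. Grasp round the glass.
- oil_bottle: Slim square glass bottle of yellow oil, standing alone at the front (bottles in rows at the back are stock). 217 mm high, 0.4 kg. Body 47 x 47 mm (sides along x, y) up to 112 mm, then a 26 mm square neck up to 180 mm, then a round 30 mm stopper to the top. Origin at the centre of its underside, z up. Grasp the stopper or the top of the neck from above.
- flat_tin: Flat fish tin with rounded corners and a pale blue-green lid, lying flat: 63 (x) x 105 (y) x 26 mm high, about 0.15 kg. Origin at the centre of its underside, x across, y along its length, z up. Grasp it across its 63 mm, on the upper half of its side.
- paste_tube: Tube of tomato paste, lying flat, alone on the front of the table: 166 (x, with the green screw cap at one end) x 54 (y) x 33 mm high, about 0.15 kg. Origin below the middle of its length, at table height, x along it, z up. Widest at the flat tail; at the middle 42 mm wide and 24 high, its sides bulging most 12 mm up: grasp there, across y. Either end may point either way in its pocket.
- jar_insert: Wooden block fixed in one bay of the low wooden gift tray (four inserts side by side in any order, 94 mm apart). 200 (x) x 92 (y) x 32 mm; origin at the centre of its underside, 8 mm over the table, z up; its top is 2 mm above the tray's rim. Centred in its top, 3 mm chamfer, grey felt floor: a round pocket of 76 mm diameter, 24 mm deep (for the jar).
- bottle_insert: Wooden block fixed in one bay of the low wooden gift tray (four inserts side by side in any order, 94 mm apart). 200 (x) x 92 (y) x 32 mm; origin at the centre of its underside, 8 mm over the table, z up; its top is 2 mm above the tray's rim. Centred in its top, 3 mm chamfer, grey felt floor: a square pocket of 60 x 60 mm, sides along x and y, 24 mm deep (for the square bottle).
- tin_insert: Wooden block fixed in one bay of the low wooden gift tray (four inserts side by side in any order, 94 mm apart). 200 (x) x 92 (y) x 32 mm; origin at the centre of its underside, 8 mm over the table, z up; its top is 2 mm above the tray's rim. Centred in its top, 3 mm chamfer, grey felt floor: a rectangular pocket of 119 (x) x 77 (y) mm, 12 mm deep (for the flat tin, its length along x).
- tube_insert: Wooden block fixed in one bay of the low wooden gift tray (four inserts side by side in any order, 94 mm apart). 200 (x) x 92 (y) x 32 mm; origin at the centre of its underside, 8 mm over the table, z up; its top is 2 mm above the tray's rim. Centred in its top, 3 mm chamfer, grey felt floor: a long pocket of 180 (x) x 68 (y) mm, 7 mm deep (for the tube, lying along x).
- price_stand: Price card in a slotted wooden block, 26 x 90 mm, 77 mm high, standing in the middle of the goods; leave it alone. Origin at the centre of its underside.
- tape_roll: Roll of beige packing tape lying flat, 98 mm across, 25 mm high, to the right of the goods; leave it alone. Origin at the centre of its underside.
Not all that is in view belongs to the job. What is meant by the flat_tin is not red, and is the larger of those in its own colour.

How it is judged:
At the end, for the whole second after the job is handed in: Each of the four goods rests on the floor of its own insert's pocket (underside within 5 mm of the pocket floor, origin within 12 mm of the insert's centre for the jar, 13 mm for the bottle and the tin and 15 mm for the tube, tilted less than 0.12 rad), let go and at rest (horizontal distance between jar and jar_insert below 0.012 m and z of jar in the frame of jar_insert between 0.004 and 0.013 m and angle between each of jar, oil_bottle, flat_tin, paste_tube's own z axis and vertical below 0.12 rad and linear speed of each of jar, oil_bottle, flat_tin, paste_tube below 0.02 m/s and angular speed of each of jar, oil_bottle, flat_tin, paste_tube below 0.2 rad/s and contact force between each of jar, oil_bottle, flat_tin, paste_tube and the fingers below 0.1 N and horizontal distance between oil_bottle and bottle_insert below 0.013 m and z of oil_bottle in the frame of bottle_insert between 0.004 and 0.013 m and horizontal distance between flat_tin and tin_insert below 0.013 m and z of flat_tin in the frame of tin_insert between 0.016 and 0.025 m and horizontal distance between paste_tube and tube_insert below 0.015 m and z of paste_tube in the frame of tube_insert between 0.021 and 0.03 m); the robot touches nothing.
It fails at once if the glass jar or the glass bottle is knocked over (angle between any of jar, oil_bottle's own z axis and vertical above 0.7 rad).
It fails at once if the glass jar or the glass bottle is dropped (falls free of the fingers at over 0.5 m/s, a drop of more than 13 mm) ((linear speed of jar above 0.5 m/s and contact force between jar and the fingers below 0.1 N) or (linear speed of oil_bottle above 0.5 m/s and contact force between oil_bottle and the fingers below 0.1 N)).
It fails at once if the price stand or the tape roll is pushed more than 30 mm away (distance of any of price_stand, tape_roll from where it was at the start of the episode above 0.03 m).
It also fails if it takes over 131 s, if anything falls off the work surface, if the arm or the gripper's body presses on something with over 40 N, if the wrist force passes 120 N, or if a joint passes its speed limit or range.

ROBOT

A 7-joint arm with a two-finger parallel gripper is mounted at the origin on a cart in front of the work surface, level with it; the furniture and walls round the work are solid. World frame = base frame: x ahead of the robot, y to its left, z up, the work surface at z = 0. Lengths are in m, angles in rad, forces in N, time in s.
With the tool pointing down it reaches from about 0.4 to 0.875 m from the base axis. Payload 19.3 kg.
Tool frame: the origin (TCP) lies at the very end of the fingers, on their centre line; the grasp point (between the pads) lies 19 mm behind it; z points along the fingers, y is the line along which they close (so a half turn about z gives the same grasp; the last joint's range is limited). The gripper opens to 85 mm and grips with 20 to 120 N. Pads are 22 mm wide; open, the fingers measure 114 mm over their backs; the gripper's body (76 mm by 85 mm) begins 54 mm behind the grasp point. The pads swing forward as they close: fully open they stand 13 mm farther back than shut.
Start: joints at [-1.171, 0.521, -0.036, 1.599, 0.021, 1.021, -0.113], TCP at [0.283, 0.557, 0.231] pointing down, gripper open.
Joint ranges: [-2.91, 2.91], [-0.3, 2.13], [-1.5, 1.42], [0.17, 2.43], [-1.26, 4.41], [0.16, 1.93], [-2.52, 2.52]. Speed limits (rad/s): [1.89, 1.89, 2.39, 2.39, 3.01, 3.01, 3.01].

INTERFACE

Orientations are given as [roll, pitch, yaw] about the fixed x, y, z axes, in that order (R = Rz(yaw) Ry(pitch) Rx(roll)).
In Python, from workcell import bot gives the robot as it stands.
- The arm moves only by the shell command python3 -m crank 'ROWS' [FORCE]. ROWS is a JSON object of lists of equal length, an entry for each row: "travel": the shift along the world's x, y, z in cm, a list of three; "turn": the turn, a rotation vector about the world's x, y, z in degrees, a list of three; "gripper": the closure, from 0 (fully open) to 1 (shut). A call has exactly 5 rows; each row is the pose to reach, as a shift and turn from the pose commanded when the call began; what a row does not reach only later rows make up. A row lasts 1/10 s, in which the tool goes at most 50 mm and 8.59 degrees, less where a joint would pass 70% of its speed; a pose out of reach is approached as far as the arm can. A call with a gripper value outside its range is refused whole. The fingers move at their own pace and stop on an object; FORCE is the grip in N (left out, the last holds). Time passes only in rows, so rows that repeat a pose let the fingers close, or fill a call up. It gives the time, the measured TCP pose, the force, the opening and the grip force at its end, in the units of the state.
- bot.observe(): the state, without advancing time (a new reading comes with each control period).
- bot.grab_frame(name): name is "side" or "top"; returns a dict with "pixels" (400x640x3 uint8, red, green, blue), "fx", "fy", "cx", "cy" (pixels), "extrinsics" (4x4, takes a point from world to camera coordinates). Camera axes: x right, y down, z forward; pixel columns grow to the right and rows downward; lengths in m; the calibration is good to about 2 mm. A picture is of the moment at which its call begins. There is no depth.
- bot.job_done(): hands the job in; it is judged then, once.
The state is a dict: "clock": time; "qpos": joint angles; "qd": joint speeds; "joint_efforts": joint torques, N m; "position": TCP position; "tool_rot": TCP orientation; "force": force on the tool from outside, world axes, zero at the start; "moment": the same for the moment, N m; "grip_width": finger opening in m; "finger_force": force on a finger pad.
Only numpy, scipy, OpenCV 4.12 (cv2) and the standard library are available. Lean on these libraries where they do the work, as an engineer would, in place of code of your own. Each camera call takes 0.05 s, during which the arm holds its last target. There are 200 camera calls.

## Working session

There is one attempt and no reset: what is moved stays moved. The work goes in short steps, Python scripts to look and compute and a shell command to move; the robot and the scene stay as the last step left them, time stands still between calls to the robot, and variables do not carry over. Pictures are saved under pics/ and viewed, at most 14 in all, crops included, and the job is handed in when it is done.

```bash
ls; mkdir -p pics; python3 - <<'E'
from workcell import bot
import cv2
for n in("top","side"):
    f=bot.grab_frame(n); cv2.imwrite(f"pics/{n}0.png",f["pixels"][:,:,::-1]); print(n,f["fx"],f["fy"],f["cx"],f["cy"]); print(f["extrinsics"].round(4))
s=bot.observe();print(s)
E
```

```text
pics
top 498.96991871328083 498.96991871328083 325.59328685214274 199.83422084632392
[[-0.0231 -0.9997 -0.0064 -0.0589]
 [-0.9929  0.0237 -0.1169  0.5961]
 [ 0.117   0.0037 -0.9931  1.7305]
 [ 0.      0.      0.      1.    ]]
side 496.287905164094 496.287905164094 315.4185852038744 195.10414803328572
[[ 0.878  -0.4785  0.0111 -0.5872]
 [-0.2943 -0.558  -0.7759  0.1561]
 [ 0.3775  0.678  -0.6308  1.2897]
 [ 0.      0.      0.      1.    ]]
{'clock': 0.1, 'qpos': array([-1.17122169,  0.52196703, -0.03633489,  1.59993169,  0.02115704,
        1.02110504, -0.11279766]), 'qd': array([-1.43090216e-05, -3.09612370e-03,  5.06841531e-04, -2.10111253e-03,
        1.11673071e-03, -3.11208663e-04,  5.04345550e-04]), 'joint_efforts': array([ 4.14984228e-03, -9.28478909e+01,  1.98425800e+00, -3.70535409e+01,
        1.81446044e-02,  5.39602479e-03,  1.31410889e-05]), 'position': array([0.28280873, 0.55702038, 0.23078224]), 'tool_rot': array([-3.14056462e+00,  3.14270856e-05,  2.67179306e+00]), 'force': array([ 0.66257902, -0.35153266, -0.16408463]), 'moment': array([-0.04687398, -0.00299712,  0.0201501 ]), 'finger_force': 0.0, 'grip_width': 0.08524141351456663}
```

View pics/top0.png

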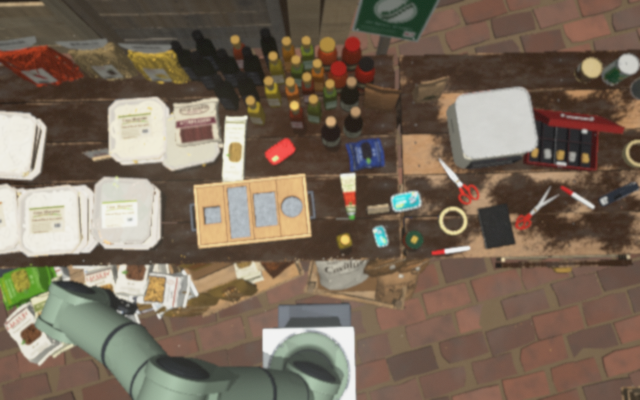

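View pics/side0.png

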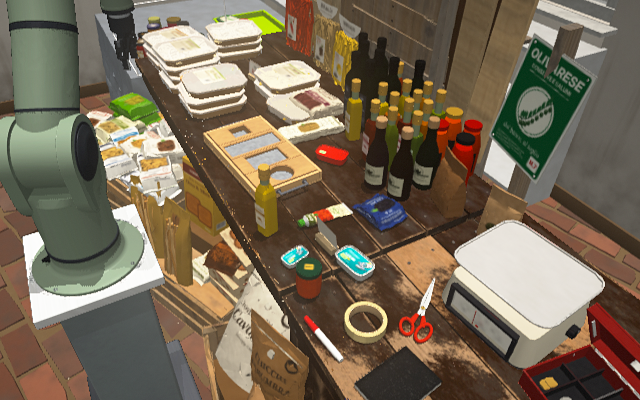

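The top view shows the pockets from left to right: square (212,214), tube (238,211), tin (264,209) and round (291,206). The goods are the bottle (345,241), tube (348,195), large blue tin (406,202), jar (414,240), price stand (378,209) and tape (452,221). The side view agrees, and the small tin at (381,236) is a decoy.

```bash
cat > h.py <<'E'
import numpy as np, cv2
from workcell import bot
def cam(n):
    f=bot.grab_frame(n); E=np.array(f["extrinsics"]); K=np.array([[f["fx"],0,f["cx"]],[0,f["fy"],f["cy"]],[0,0,1]])
    return f["pixels"],K,E
def cast(c,uv,z):
    _,K,E=c; R,t=E[:3,:3],E[:3,3]; o=-R.T@t
    d=(R.T@np.linalg.inv(K)@np.c_[np.atleast_2d(uv),np.ones(len(np.atleast_2d(uv)))].T).T
    return o+d*((z-o[2])/d[:,2])[:,None]
def proj(c,p):
    _,K,E=c; q=(np.atleast_2d(p)@E[:3,:3].T+E[:3,3])@K.T; return q[:,:2]/q[:,2:]
def blob(c,lo,hi,box):
    "largest contour in hsv range within box (u0,v0,u1,v1)"
    h=cv2.cvtColor(c[0],cv2.COLOR_RGB2HSV); m=cv2.inRange(h,np.array(lo),np.array(hi))
    k=np.zeros_like(m); u0,v0,u1,v1=box; k[v0:v1,u0:u1]=m[v0:v1,u0:u1]
    k=cv2.morphologyEx(k,cv2.MORPH_CLOSE,np.ones((3,3)))
    cs,_=cv2.findContours(k,cv2.RETR_EXTERNAL,cv2.CHAIN_APPROX_NONE)
    b=max(cs,key=cv2.contourArea); return b[:,0,:].astype(np.float32)
E
python3 - <<'E'
from h import *
t=cam("top"); s=cam("side")
a=cv2.resize(t[0][165:260,190:350],None,fx=5,fy=5,interpolation=cv2.INTER_CUBIC)
b=cv2.resize(t[0][165:265,330:470],None,fx=5.7,fy=5.7,interpolation=cv2.INTER_CUBIC)
d=cv2.resize(s[0][105:305,200:400],None,fx=3,fy=3,interpolation=cv2.INTER_CUBIC)
for n,i in zip("abd",(a,b,d)): cv2.imwrite(f"pics/c{n}.png",i[:,:,::-1])
# pockets: grey felt (low saturation)
for n,bx in dict(bot=(200,202,223,226),tube=(227,182,250,240),tin=(252,188,277,230),jar=(280,193,303,219)).items():
    b=blob(t,(0,0,90),(179,60,255),bx); r=cv2.minAreaRect(cast(t,b,.02)[:,:2].astype(np.float32)); print(n,np.round(r[0],4),np.round(r[1],3),round(r[2],1))
E
```

```text
bot [0.5524 0.3321] [0.059 0.058] 4.4
tube [0.5612 0.2387] [0.182 0.069] 4.9
tin [0.5686 0.1442] [0.12  0.078] 4.4
jar [0.5761 0.0488] [0.072 0.073] 62.5
```

View pics/ca.png

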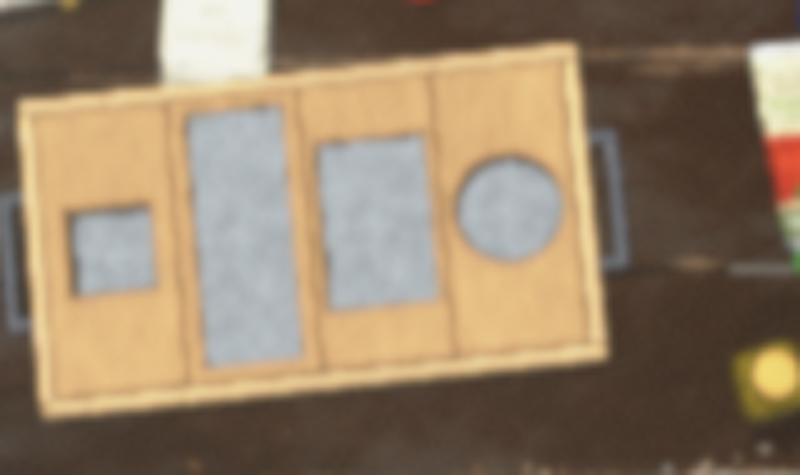

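View pics/cb.png

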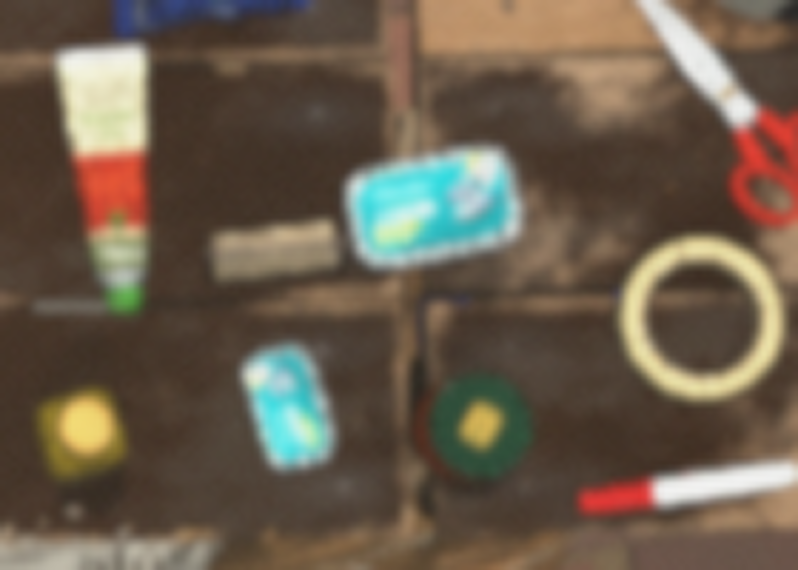

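View pics/cd.png

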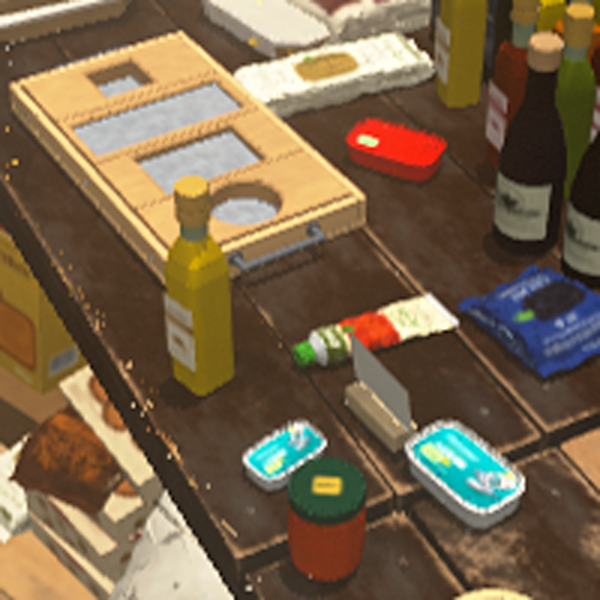

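The crops confirm the layout. The larger blue tin sits right beside the price stand, and the bottle and tray are each yawed a few degrees.

```bash
cat >> h.py <<'E'
def rect(P): 
    r=cv2.minAreaRect(P[:,:2].astype(np.float32)); return np.round(r[0],4),np.round(r[1],3),round(r[2],1)
E
python3 - <<'E'
from h import *
t=cam("top"); s=cam("side"); print("campos",(-t[2][:3,:3].T@t[2][:3,3]).round(3))
for n,bx,z in (("bot",(200,202,223,226),.0265),("tube",(227,182,250,240),.035),("tin",(252,188,277,230),.0325),("jar",(280,193,303,219),.0265)):
    print(n,rect(cast(t,blob(t,(0,0,90),(179,60,255),bx),z)))
r=cast(t,blob(t,(8,40,120),(30,200,255),(190,170,318,252)),.038); print("tray outer",rect(r))
def circ(b,c,z):
    (x,y),rr=cv2.minEnclosingCircle(b); M=cv2.moments(b); cen=(M["m10"]/M["m00"],M["m01"]/M["m00"]); print("   px",np.round(cen,1),round(rr,1)); return cast(c,[cen],z)[0].round(4)
b=blob(t,(15,60,200),(35,200,255),(336,230,352,249)); print("stopper top",circ(b,t,.217))
b=blob(t,(20,120,60),(35,255,215),(334,225,356,252)); print("bottle body px",np.round(cv2.minAreaRect(b),1).tolist() if 0 else cv2.minAreaRect(b), rect(cast(t,b,.112)))
b=blob(t,(55,80,30),(90,255,160),(398,226,428,256)); print("jar lid",circ(b,t,.084), "r",rect(cast(t,b,.084)))
b=blob(s,(55,80,30),(90,255,160),(290,250,328,285)); print("jar lid side(centre lid z~.08)",circ(b,s,.078))
b=blob(t,(0,0,120),(110,160,255),(387,188,425,215)); print("tin white+cyan",rect(cast(t,b,.022)))
h=blob(t,(80,70,100),(105,255,255),(387,188,425,215)); print("tin cyan",rect(cast(t,h,.026)))
b=blob(t,(0,0,110),(90,255,255),(337,168,361,222)); P=cast(t,b,.012); print("tube",rect(P),P.min(0).round(3),P.max(0).round(3))
for x in np.arange(P[:,0].min(),P[:,0].max(),.02):
    q=P[abs(P[:,0]-x)<.006]; print("   ",x.round(3),q[:,1].min().round(4),q[:,1].max().round(4),(q[:,1].min()/2+q[:,1].max()/2).round(4))
b=blob(s,(15,60,200),(35,200,255),(250,160,276,185)); print("stopper side",np.round(b.mean(0),1),b.min(0),b.max(0))
print("proj bottle stopper", proj(s,[[.46,-.12,.217]]))
E
```

```text
campos [ 0.388 -0.079  1.788]
bot (array([0.5518, 0.3306]), array([0.059, 0.058]), 4.4)
tube (array([0.5596, 0.2361]), array([0.181, 0.069]), 4.7)
tin (array([0.5672, 0.1426]), array([0.119, 0.078]), 4.0)
jar (array([0.5752, 0.0493]), array([0.074, 0.072]), 77.3)
tray outer (array([0.5678, 0.189 ]), array([0.241, 0.404]), 4.7)
   px [344.6 239.2] 4.4
stopper top [ 0.4473 -0.1304  0.217 ]
bottle body px ((343.8235778808594, 240.2941436767578), (15.037208557128906, 15.522278785705566), 75.96376037597656) (array([ 0.4476, -0.1311]), array([0.05 , 0.052]), 12.6)
   px [414.  239.3] 7.9
jar lid [ 0.4466 -0.3707  0.084 ] r (array([ 0.4458, -0.3707]), array([0.048, 0.051]), 87.6)
   px [308.6 267. ] 12.6
jar lid side(centre lid z~.08) [ 0.4495 -0.3672  0.078 ]
tin white+cyan (array([ 0.5853, -0.3567]), array([0.132, 0.093]), 88.6)
tin cyan (array([ 0.5857, -0.3563]), array([0.052, 0.096]), 9.0)
tube (array([ 0.6139, -0.1661]), array([0.171, 0.067]), 12.8) [ 0.526 -0.184  0.012] [ 0.696 -0.116  0.012]
    0.526 -0.1691 -0.1548 -0.1619
    0.546 -0.1733 -0.1483 -0.1608
    0.566 -0.1774 -0.1416 -0.1595
    0.586 -0.178 -0.1386 -0.1583
    0.606 -0.1787 -0.1354 -0.157
    0.626 -0.1792 -0.1323 -0.1557
    0.646 -0.1799 -0.1293 -0.1546
    0.666 -0.1804 -0.1261 -0.1533
    0.686 -0.1844 -0.1159 -0.1502
stopper side [259.  171.3] [250. 163.] [275. 184.]
proj bottle stopper [[266.17888691 162.93019007]]
```

```bash

python3 -m crank '{"travel":[[13.4,-15.4,5],[13.4,-15.4,5],[13.4,-15.4,5],[13.4,-15.4,5],[13.4,-15.4,5]],"turn":[[0,0,-25],[0,0,-25],[0,0,-25],[0,0,-25],[0,0,-25]],"gripper":[0,0,0,0,0]}' 60
python3 -m crank '{"travel":[[13.4,-15.4,5],[13.4,-15.4,5],[13.4,-15.4,5],[13.4,-15.4,5],[13.4,-15.4,5]],"turn":[[0,0,-25.5],[0,0,-25.5],[0,0,-25.5],[0,0,-25.5],[0,0,-25.5]],"gripper":[0,0,0,0,0]}'
python3 -m crank '{"travel":[[-5.1,-19,0],[-5.1,-19,0],[-5.1,-19,0],[-5.1,-19,0],[-5.1,-19,0]],"turn":[[0,0,0],[0,0,0],[0,0,0],[0,0,0],[0,0,0]],"gripper":[0,0,0,0,0]}'
python3 -m crank '{"travel":[[-5.1,-19,0],[-5.1,-19,0],[-5.1,-19,0],[-5.1,-19,0],[-5.1,-19,0]],"turn":[[0,0,0],[0,0,0],[0,0,0],[0,0,0],[0,0,0]],"gripper":[0,0,0,0,0]}'
python3 -c "
from workcell import bot
s=bot.observe();print(s['position'],s['tool_rot'],s['qpos'].round(2),s['clock'])"
```

```text
clock: 0.8
position: [0.4211, 0.3988, 0.2829]
tool_rot: [3.139, 0.002, 2.229]
force: [-0.2, 1.3, 0.7]
grip_width: 0.0854
finger_force: 0.0
clock: 1.3
position: [0.5543, 0.2444, 0.3326]
tool_rot: [3.139, 0.002, 1.784]
force: [-0.2, -0.3, 0.3]
grip_width: 0.0854
finger_force: 0.0
clock: 1.8
position: [0.4987, 0.0539, 0.3319]
tool_rot: [3.141, 0.001, 1.784]
force: [1.5, 1.0, 0.2]
grip_width: 0.0855
finger_force: 0.0
clock: 2.3
position: [0.4472, -0.1357, 0.3317]
tool_rot: [3.141, 0.001, 1.784]
force: [0.8, -0.3, -0.0]
grip_width: 0.0855
finger_force: 0.0
[ 0.44715494 -0.13570714  0.33169203] [3.14134493e+00 1.17780736e-03 1.78382843e+00] [-0.23  0.17  0.47  1.88 -0.08  1.11  0.48] 2.3
```

```bash

python3 -m crank '{"travel":[[0,0.5,-3],[0,0.5,-5],[0,0.5,-8],[0,0.5,-9],[0,0.5,-9]],"turn":[[0,0,0],[0,0,0],[0,0,0],[0,0,0],[0,0,0]],"gripper":[0,0,0,0,0]}'
python3 - <<'E'
from h import *
s=cam("side"); t=cam("top"); print(proj(s,[[.4473,-.1304,.217],[.4473,-.1304,.18]]),bot.observe()["position"])
a=cv2.resize(s[0][110:260,210:330],None,fx=4,fy=4,interpolation=cv2.INTER_CUBIC);cv2.imwrite("pics/e1.png",a[:,:,::-1])
E
```

```text
clock: 2.8
position: [0.4486, -0.1253, 0.2406]
tool_rot: [-3.139, -0.001, 1.791]
force: [0.8, -0.4, -0.2]
grip_width: 0.0851
finger_force: 0.0
[[263.22153538 166.46062945]
 [264.02853789 178.3309412 ]] [ 0.44946276 -0.12568505  0.24215794]
```

View pics/e1.png

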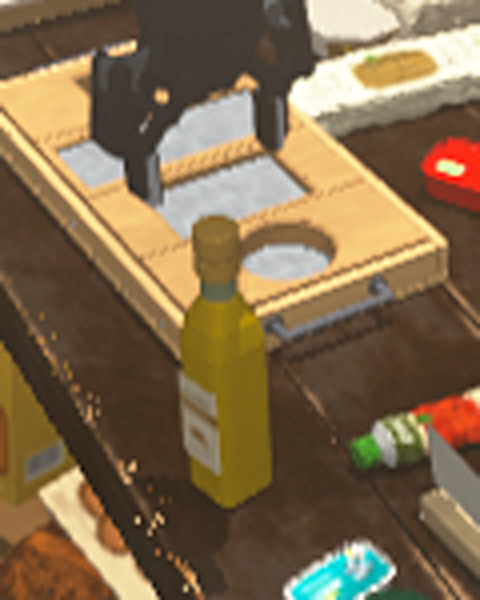

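The stopper top is at about (264,166) in the side view, within 1 px of the prediction. The fingers are above it and straddle it, so I'm descending.

```bash

python3 -m crank '{"travel":[[0,0,-2],[0,0,-4],[0,0,-5.3],[0,0,-5.3],[0,0,-5.3]],"turn":[[0,0,0],[0,0,0],[0,0,0],[0,0,0],[0,0,0]],"gripper":[0,0,0,0,0]}'
python3 -m crank '{"travel":[[0,0,0],[0,0,0],[0,0,0],[0,0,0],[0,0,0]],"turn":[[0,0,0],[0,0,0],[0,0,0],[0,0,0],[0,0,0]],"gripper":[0.2,0.3,0.4,0.5,0.6]}' 50
python3 -m crank '{"travel":[[0,0,0],[0,0,0],[0,0,0],[0,0,0],[0,0,0]],"turn":[[0,0,0],[0,0,0],[0,0,0],[0,0,0],[0,0,0]],"gripper":[0.7,0.8,0.9,1,1]}'
python3 -m crank '{"travel":[[0,0,0],[0,0,0],[0,0,0],[0,0,0],[0,0,0]],"turn":[[0,0,0],[0,0,0],[0,0,0],[0,0,0],[0,0,0]],"gripper":[1,1,1,1,1]}'
```

```text
clock: 3.4
position: [0.4496, -0.1258, 0.1894]
tool_rot: [3.14, 0.0, 1.79]
force: [-0.5, -0.9, -0.2]
grip_width: 0.0855
finger_force: 0.0
clock: 3.9
position: [0.449, -0.1257, 0.1884]
tool_rot: [3.142, 0.0, 1.79]
force: [-0.8, 0.3, 0.3]
grip_width: 0.0344
finger_force: 0.4
clock: 4.4
position: [0.4488, -0.1259, 0.1885]
tool_rot: [-3.141, -0.0, 1.79]
force: [-1.9, -0.0, 7.8]
grip_width: 0.0277
finger_force: 48.8
clock: 4.9
position: [0.4488, -0.1259, 0.1885]
tool_rot: [-3.141, -0.0, 1.79]
force: [-2.9, -0.1, 7.4]
grip_width: 0.0278
finger_force: 48.8
```

```bash

python3 -m crank '{"travel":[[0,0,1],[0,0,3],[0,0,6],[0,0,9],[0,0,12]],"turn":[[0,0,0],[0,0,0],[0,0,0],[0,0,0],[0,0,0]],"gripper":[1,1,1,1,1]}'
python3 -m crank '{"travel":[[0.6,3,0],[1.5,7,0],[2.5,11,0],[3.4,15,0],[4.2,18.8,0]],"turn":[[0,0,0],[0,0,-1],[0,0,-2],[0,0,-3],[0,0,-4]],"gripper":[1,1,1,1,1]}'
python3 -m crank '{"travel":[[1,4,0],[2,8,0],[3,12,0],[4,16,0],[4.5,19.5,0]],"turn":[[0,0,-0.5],[0,0,-1],[0,0,-2],[0,0,-3],[0,0,-3.8]],"gripper":[1,1,1,1,1]}'
python3 -m crank '{"travel":[[0.5,2,0],[1,4.5,0],[1.4,6.5,0],[1.6,7.75,0],[1.6,7.75,0]],"turn":[[0,0,0],[0,0,0],[0,0,0],[0,0,0],[0,0,0]],"gripper":[1,1,1,1,1]}'
python3 -m crank '{"travel":[[0,0,0],[0,0,-3],[0,0,-6],[0,0,-6],[0,0,-6]],"turn":[[0,0,0],[0,0,0],[0,0,0],[0,0,0],[0,0,0]],"gripper":[1,1,1,1,1]}'
python3 - <<'E'
from h import *
s=cam("side"); t=cam("top"); p=bot.observe()["position"]; print(p)
b=[p[0],p[1]-.0045,p[2]-.1885]; B=np.array(b)
print(proj(s,[B,B+[0,0,.112]]),proj(t,[B,B+[0,0,.112],B+[0,0,.217]]), proj(s,[[.5518,.3302,.016]]))
a=cv2.resize(s[0][30:180,180:330],None,fx=4,fy=4,interpolation=cv2.INTER_CUBIC);b=cv2.resize(t[0][180:250,180:280],None,fx=4,fy=4,interpolation=cv2.INTER_CUBIC);b=cv2.copyMakeBorder(b,0,320,0,0,cv2.BORDER_CONSTANT)
cv2.imwrite("pics/e2.png",cv2.resize(np.hstack([a,b]),(800,480))[:,:,::-1])
E
```

```text
clock: 5.4
position: [0.4485, -0.1258, 0.3099]
tool_rot: [-3.141, 0.0, 1.79]
force: [1.2, -0.2, -4.7]
grip_width: 0.0274
finger_force: 50.2
clock: 5.9
position: [0.4909, 0.064, 0.3088]
tool_rot: [-3.142, -0.0, 1.72]
force: [1.4, -1.5, -4.8]
grip_width: 0.0277
finger_force: 49.9
clock: 6.4
position: [0.536, 0.2593, 0.3085]
tool_rot: [-3.141, 0.0, 1.654]
force: [0.6, -1.1, -4.5]
grip_width: 0.0278
finger_force: 49.9
clock: 6.9
position: [0.5515, 0.3362, 0.3079]
tool_rot: [-3.141, 0.0, 1.656]
force: [0.6, 0.6, -5.6]
grip_width: 0.0278
finger_force: 50.0
clock: 7.4
position: [0.5523, 0.3339, 0.2493]
tool_rot: [3.141, 0.0, 1.653]
force: [1.0, -0.2, -4.2]
grip_width: 0.0279
finger_force: 51.1
[0.55278828 0.33458751 0.25025525]
[[238.99981588 124.71791043]
 [236.03508946  94.88906709]] [[209.95878712 213.60223205]
 [201.81655724 210.52172959]
 [193.10063013 207.22417655]] [[239.86036459 136.251523  ]]
```

View pics/e2.png

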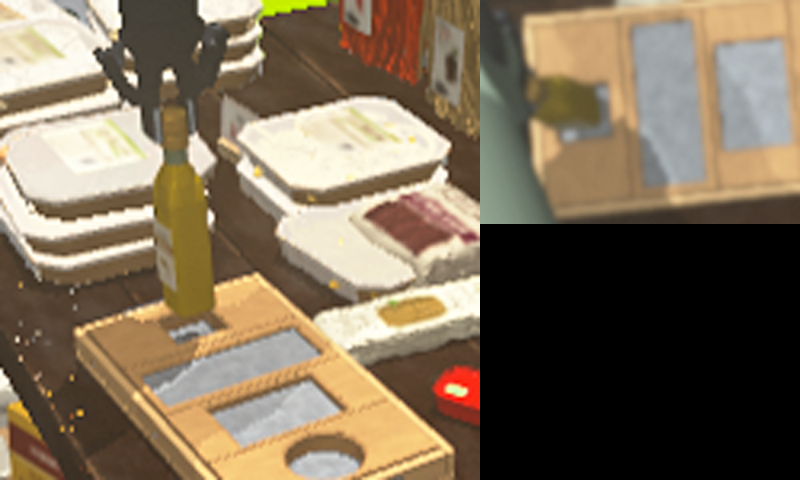

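The hanging bottle's base is at about (239,125) in the side view, which matches the prediction and sits over the square pocket. Lowering it gently now.

```bash

python3 -m crank '{"travel":[[0,0,-0.8],[0,0,-1.6],[0,0,-2.4],[0,0,-3.1],[0,0,-3.8]],"turn":[[0,0,0],[0,0,0],[0,0,0],[0,0,0],[0,0,0]],"gripper":[1,1,1,1,1]}'
python3 -m crank '{"travel":[[0,0,-0.1],[0,0,-0.2],[0,0,-0.3],[0,0,-0.4],[0,0,-0.4]],"turn":[[0,0,0],[0,0,0],[0,0,0],[0,0,0],[0,0,0]],"gripper":[1,1,1,1,1]}'
python3 -m crank '{"travel":[[0,0,-0.1],[0,0,-0.1],[0,0,-0.2],[0,0,-0.2],[0,0,-0.2]],"turn":[[0,0,0],[0,0,0],[0,0,0],[0,0,0],[0,0,0]],"gripper":[1,1,1,1,1]}'
```

```text
clock: 8.0
position: [0.5519, 0.3348, 0.2095]
tool_rot: [-3.141, 0.0, 1.654]
force: [0.5, -0.0, -3.8]
grip_width: 0.0276
finger_force: 51.1
clock: 8.5
position: [0.552, 0.3348, 0.2063]
tool_rot: [3.142, -0.0, 1.654]
force: [-0.3, -0.1, -5.3]
grip_width: 0.028
finger_force: 51.1
clock: 9.0
position: [0.5522, 0.3348, 0.2048]
tool_rot: [3.141, -0.0, 1.654]
force: [-0.8, -1.5, 4.3]
grip_width: 0.0274
finger_force: 52.2
```

```bash

python3 -m crank '{"travel":[[0,0,0],[0,0,0],[0,0,0],[0,0,0],[0,0,0]],"turn":[[0,0,0],[0,0,0],[0,0,0],[0,0,0],[0,0,0]],"gripper":[0.6,0.5,0.4,0.2,0]}'
python3 -m crank '{"travel":[[0,0,0],[0,0,1],[0,0,4],[0,0,8],[0,0,12]],"turn":[[0,0,0],[0,0,0],[0,0,0],[0,0,0],[0,0,0]],"gripper":[0,0,0,0,0]}'
python3 -m crank '{"travel":[[-3.5,-23,0],[-3.5,-23,0],[-3.5,-23,0],[-3.5,-23,0],[-3.5,-23,0]],"turn":[[0,0,0],[0,0,0],[0,0,0],[0,0,0],[0,0,0]],"gripper":[0,0,0,0,0]}'
python3 -m crank '{"travel":[[-3.5,-23,0],[-3.5,-23,0],[-3.5,-23,0],[-3.5,-23,0],[-3.5,-23,0]],"turn":[[0,0,0],[0,0,0],[0,0,0],[0,0,0],[0,0,0]],"gripper":[0,0,0,0,0]}'
python3 -m crank '{"travel":[[-3.5,-23,-5],[-3.5,-23,-5],[-3.5,-23,-5],[-3.5,-23,-5],[-3.5,-23,-5]],"turn":[[0,0,0],[0,0,0],[0,0,0],[0,0,0],[0,0,0]],"gripper":[0,0,0,0,0]}'
python3 -m crank '{"travel":[[0,-1.5,-4],[0,-1.5,-8],[0,-1.5,-10],[0,-1.5,-12],[0,-1.5,-12]],"turn":[[0,0,0],[0,0,0],[0,0,0],[0,0,0],[0,0,0]],"gripper":[0,0,0,0,0]}'
python3 - <<'E'
from h import *
s=cam("side"); t=cam("top"); p=bot.observe(); print(p["position"],p["qpos"].round(2))
a=cv2.resize(s[0][30:330,160:400],(480,600),interpolation=cv2.INTER_CUBIC)
cv2.imwrite("pics/e3.png",a[:,:,::-1])
for q in ([.4466,-.3707],[.4495,-.3672]): print(proj(s,[[*q,.084],[*q,0]]))
E
```

```text
clock: 9.5
position: [0.552, 0.3348, 0.2042]
tool_rot: [-3.142, 0.0, 1.654]
force: [0.5, -0.4, 0.3]
grip_width: 0.0781
finger_force: 0.0
clock: 10.0
position: [0.5518, 0.3345, 0.3264]
tool_rot: [3.142, 0.0, 1.654]
force: [0.1, 0.1, 0.1]
grip_width: 0.0853
finger_force: 0.0
clock: 10.5
position: [0.5164, 0.1012, 0.3255]
tool_rot: [3.14, -0.0, 1.652]
force: [1.6, 0.5, -0.3]
grip_width: 0.0855
finger_force: 0.0
clock: 11.0
position: [0.4809, -0.1287, 0.3254]
tool_rot: [3.14, 0.0, 1.651]
force: [0.3, 1.1, 0.5]
grip_width: 0.0855
finger_force: 0.0
clock: 11.5
position: [0.4459, -0.3581, 0.2745]
tool_rot: [3.141, 0.001, 1.653]
force: [1.0, 0.6, -0.0]
grip_width: 0.0857
finger_force: 0.0
clock: 12.0
position: [0.4463, -0.3696, 0.1528]
tool_rot: [-3.139, -0.002, 1.654]
force: [-0.3, 0.8, 0.2]
grip_width: 0.0853
finger_force: 0.0
[ 0.44719977 -0.37053023  0.15525461] [ 0.28  0.59  0.45  1.81 -0.34  0.82  0.98]
[[308.19094938 266.62936877]
 [308.12431558 290.28933238]]
[[308.58619114 265.21170485]
 [308.50244729 288.86594185]]
```

View pics/e3.png

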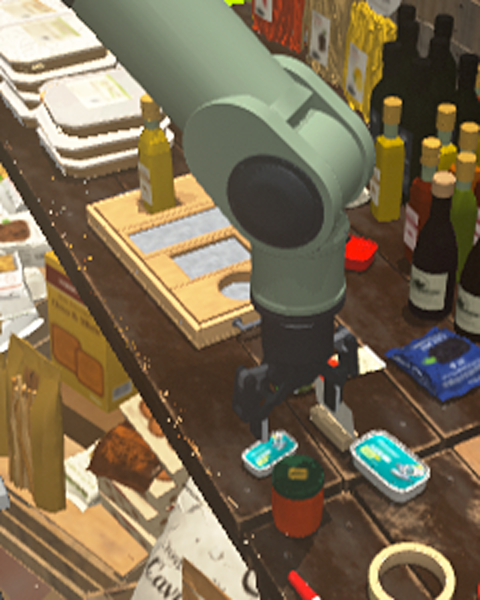

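The bottle stands in its pocket. The jar's lid centre is at about (309,267), within 1–2 px of the prediction, so I'm descending round the jar.

```bash

python3 -m crank '{"travel":[[0.1,0,-3],[0.1,0,-5],[0.1,0,-7],[0.1,0,-9],[0.1,0,-10]],"turn":[[0,0,0],[0,0,0],[0,0,0],[0,0,0],[0,0,0]],"gripper":[0,0,0,0,0]}'
python3 -m crank '{"travel":[[0,0,-1],[0,0,-2],[0,0,-2.6],[0,0,-2.6],[0,0,-2.6]],"turn":[[0,0,0],[0,0,0],[0,0,0],[0,0,0],[0,0,0]],"gripper":[0,0,0,0,0]}'
python3 -m crank '{"travel":[[0,0,0],[0,0,0],[0,0,0],[0,0,0],[0,0,0]],"turn":[[0,0,0],[0,0,0],[0,0,0],[0,0,0],[0,0,0]],"gripper":[0.1,0.15,0.2,0.25,0.3]}'
python3 -m crank '{"travel":[[0,0,0],[0,0,0],[0,0,0],[0,0,0],[0,0,0]],"turn":[[0,0,0],[0,0,0],[0,0,0],[0,0,0],[0,0,0]],"gripper":[0.4,0.5,0.7,1,1]}'
python3 -m crank '{"travel":[[0,0,0],[0,0,0],[0,0,0],[0,0,0],[0,0,0]],"turn":[[0,0,0],[0,0,0],[0,0,0],[0,0,0],[0,0,0]],"gripper":[1,1,1,1,1]}'
```

```text
clock: 12.6
position: [0.4484, -0.3703, 0.0544]
tool_rot: [3.141, 0.0, 1.655]
force: [0.8, -0.0, 0.2]
grip_width: 0.0853
finger_force: 0.0
clock: 13.1
position: [0.4481, -0.3704, 0.0286]
tool_rot: [3.141, 0.0, 1.654]
force: [0.4, -1.2, -0.5]
grip_width: 0.085
finger_force: 0.0
clock: 13.6
position: [0.4477, -0.3704, 0.0288]
tool_rot: [-3.142, -0.0, 1.654]
force: [-4.0, 2.5, 7.6]
grip_width: 0.0612
finger_force: 52.1
clock: 14.1
position: [0.4477, -0.3704, 0.0288]
tool_rot: [3.142, -0.0, 1.654]
force: [-4.1, 2.8, 11.1]
grip_width: 0.0613
finger_force: 52.3
clock: 14.6
position: [0.4478, -0.3704, 0.0288]
tool_rot: [3.142, 0.0, 1.654]
force: [-4.5, 0.8, 10.5]
grip_width: 0.0616
finger_force: 52.3
```

```bash

python3 -m crank '{"travel":[[0,0,1],[0,0,3],[0,0,6],[0,0,9],[0,0,12]],"turn":[[0,0,0],[0,0,0],[0,0,0],[0,0,0],[0,0,0]],"gripper":[1,1,1,1,1]}'
python3 -m crank '{"travel":[[0.9,3,0],[2,7,0],[3.5,11,0],[4.8,15,0],[6,19,0]],"turn":[[0,0,0],[0,0,0],[0,0,0],[0,0,0],[0,0,0]],"gripper":[1,1,1,1,1]}'
python3 -m crank '{"travel":[[1.2,4,0],[2.4,8,0],[3.6,12,0],[4.8,15,0],[6,19,0]],"turn":[[0,0,0],[0,0,0],[0,0,0],[0,0,0],[0,0,0]],"gripper":[1,1,1,1,1]}'
python3 -m crank '{"travel":[[0.4,2,0],[0.7,4,-1],[0.7,4,-3],[0.7,4,-5],[0.7,4,-6]],"turn":[[0,0,0],[0,0,0],[0,0,0],[0,0,0],[0,0,0]],"gripper":[1,1,1,1,1]}'
python3 -m crank '{"travel":[[0,0,-1],[0,0,-1.5],[0,0,-2],[0,0,-2],[0,0,-2]],"turn":[[0,0,0],[0,0,0],[0,0,0],[0,0,0],[0,0,0]],"gripper":[1,1,1,1,1]}'
python3 - <<'E'
from h import *
s=cam("side"); p=bot.observe(); P=p["position"]; print(P)
a=cv2.resize(s[0][80:230,200:350],(600,600),interpolation=cv2.INTER_CUBIC)
cv2.imwrite("pics/e4.png",a[:,:,::-1])
print(proj(s,[[P[0],P[1],P[2]-.0288],[.5752,.0492,.04]]))
E
```

```text
clock: 15.1
position: [0.4478, -0.37, 0.1498]
tool_rot: [-3.141, -0.0, 1.654]
force: [1.0, 0.3, -2.5]
grip_width: 0.0612
finger_force: 55.5
clock: 15.6
position: [0.5083, -0.1785, 0.1488]
tool_rot: [3.141, -0.0, 1.654]
force: [0.8, -0.5, -3.0]
grip_width: 0.0615
finger_force: 55.5
clock: 16.1
position: [0.5682, 0.0104, 0.1489]
tool_rot: [3.141, 0.0, 1.653]
force: [0.3, -0.4, -2.8]
grip_width: 0.0614
finger_force: 55.5
clock: 16.6
position: [0.574, 0.0496, 0.0865]
tool_rot: [-3.139, 0.0, 1.654]
force: [-0.3, -0.3, -3.8]
grip_width: 0.0617
finger_force: 55.4
clock: 17.1
position: [0.5752, 0.0497, 0.0687]
tool_rot: [3.141, -0.0, 1.654]
force: [0.4, 0.2, -3.2]
grip_width: 0.0611
finger_force: 55.4
[0.5752324  0.04977862 0.06873861]
[[280.84279125 171.52875745]
 [280.91428961 171.61515103]]
```

View pics/e4.png

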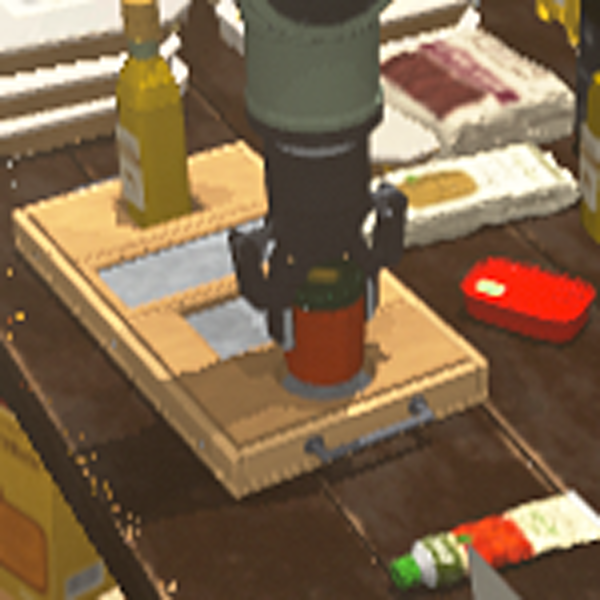

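The jar hangs centred over the round pocket, with its base at about (281,172). Lowering it.

```bash

python3 -m crank '{"travel":[[0,0,-0.5],[0,0,-1],[0,0,-1.5],[0,0,-2],[0,0,-2.2]],"turn":[[0,0,0],[0,0,0],[0,0,0],[0,0,0],[0,0,0]],"gripper":[1,1,1,1,1]}'
python3 -m crank '{"travel":[[0,0,-0.1],[0,0,-0.1],[0,0,-0.2],[0,0,-0.2],[0,0,-0.2]],"turn":[[0,0,0],[0,0,0],[0,0,0],[0,0,0],[0,0,0]],"gripper":[1,1,1,1,1]}'
```

```text
clock: 17.65
position: [0.5747, 0.0497, 0.0456]
tool_rot: [-3.141, 0.0, 1.654]
force: [0.0, -0.5, -3.6]
grip_width: 0.0614
finger_force: 55.5
clock: 18.15
position: [0.5751, 0.0498, 0.0448]
tool_rot: [3.141, -0.0, 1.654]
force: [-2.5, -0.8, 4.4]
grip_width: 0.0612
finger_force: 56.2
```

```bash

python3 -m crank '{"travel":[[0,0,0],[0,0,0],[0,0,0],[0,0,0],[0,0,0]],"turn":[[0,0,0],[0,0,0],[0,0,0],[0,0,0],[0,0,0]],"gripper":[0.28,0.2,0.1,0,0]}'
python3 -m crank '{"travel":[[0,0,1],[0,0,4],[0,0,8],[0,0,12],[0,0,15]],"turn":[[0,0,0],[0,0,0],[0,0,0],[0,0,0],[0,0,0]],"gripper":[0,0,0,0,0]}'
python3 -m crank '{"travel":[[0.5,-21,0],[0.5,-21,0],[0.5,-21,0],[0.5,-21,0],[0.5,-21,0]],"turn":[[0,0,4.3],[0,0,4.3],[0,0,4.3],[0,0,4.3],[0,0,4.3]],"gripper":[0,0,0,0,0]}'
python3 -m crank '{"travel":[[0.6,-19.6,0],[0.6,-19.6,0],[0.6,-19.6,0],[0.6,-19.6,0],[0.6,-19.6,0]],"turn":[[0,0,0],[0,0,0],[0,0,0],[0,0,0],[0,0,0]],"gripper":[0,0,0,0,0]}'
python3 -m crank '{"travel":[[0,0,-3],[0,0,-6],[0,0,-8],[0,0,-8],[0,0,-8]],"turn":[[0,0,0],[0,0,0],[0,0,0],[0,0,0],[0,0,0]],"gripper":[0,0,0,0,0]}'
python3 - <<'E'
from h import *
s=cam("side"); t=cam("top"); p=bot.observe(); P=p["position"]; print(P,p["qpos"].round(2))
a=cv2.resize(s[0][110:310,210:410],(600,600),interpolation=cv2.INTER_CUBIC)
cv2.imwrite("pics/e5.png",a[:,:,::-1])
b=blob(s,(80,70,100),(105,255,255),(325,235,390,290)); print(cast(s,[cv2.minAreaRect(b)[0]],.026),rect(cast(s,b,.026)))
E
```

```text
clock: 18.65
position: [0.575, 0.0498, 0.0443]
tool_rot: [3.141, 0.0, 1.654]
force: [-1.3, -0.3, -0.3]
grip_width: 0.0855
finger_force: 0.0
clock: 19.15
position: [0.5752, 0.0495, 0.1974]
tool_rot: [3.14, -0.0, 1.654]
force: [-0.0, -0.8, -0.2]
grip_width: 0.0855
finger_force: 0.0
clock: 19.65
position: [0.5788, -0.1669, 0.1955]
tool_rot: [3.141, 0.003, 1.723]
force: [-0.9, 0.2, -0.3]
grip_width: 0.0854
finger_force: 0.0
clock: 20.15
position: [0.5835, -0.3632, 0.195]
tool_rot: [-3.14, 0.004, 1.722]
force: [-1.3, -0.2, 0.8]
grip_width: 0.0852
finger_force: 0.0
clock: 20.65
position: [0.5862, -0.3563, 0.1153]
tool_rot: [3.141, 0.0, 1.729]
force: [-0.0, -1.0, 0.0]
grip_width: 0.0854
finger_force: 0.0
[ 0.58660763 -0.3565924   0.11603357] [ 0.2   0.79  0.43  1.53 -0.39  0.9   0.92]
[[ 0.5848082  -0.35988463  0.026     ]] (array([ 0.5849, -0.3586]), array([0.051, 0.093]), 9.4)
```

View pics/e5.png

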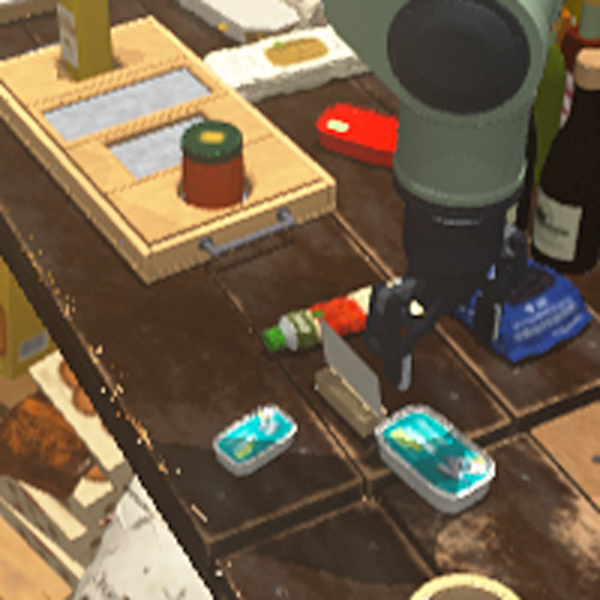

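The jar is in its pocket (about (280,158) in the frame), and the gripper is over the tin. Both views agree on the tin's centre to about 2 mm.

```bash

python3 -m crank '{"travel":[[-0.1,-0.1,-3],[-0.1,-0.1,-5],[-0.1,-0.1,-7],[-0.1,-0.1,-8],[-0.1,-0.1,-8.5]],"turn":[[0,0,0],[0,0,0],[0,0,0],[0,0,0],[0,0,0]],"gripper":[0,0,0,0,0]}'
python3 -m crank '{"travel":[[0,0,-1],[0,0,-1.8],[0,0,-2.2],[0,0,-2.2],[0,0,-2.2]],"turn":[[0,0,0],[0,0,0],[0,0,0],[0,0,0],[0,0,0]],"gripper":[0,0,0,0,0]}'
python3 -m crank '{"travel":[[0,0,0],[0,0,0],[0,0,0],[0,0,0],[0,0,0]],"turn":[[0,0,0],[0,0,0],[0,0,0],[0,0,0],[0,0,0]],"gripper":[0.1,0.15,0.2,0.25,0.3]}' 50
python3 -m crank '{"travel":[[0,0,0],[0,0,0],[0,0,0],[0,0,0],[0,0,0]],"turn":[[0,0,0],[0,0,0],[0,0,0],[0,0,0],[0,0,0]],"gripper":[0.4,0.5,0.7,1,1]}'
```

```text
clock: 21.25
position: [0.5852, -0.3573, 0.0295]
tool_rot: [3.141, 0.0, 1.729]
force: [-0.6, 0.3, -0.3]
grip_width: 0.0854
finger_force: 0.0
clock: 21.75
position: [0.5851, -0.3574, 0.0076]
tool_rot: [3.141, 0.0, 1.729]
force: [-0.0, -0.3, 0.7]
grip_width: 0.0852
finger_force: 0.0
clock: 22.25
position: [0.585, -0.3573, 0.0075]
tool_rot: [3.141, 0.0, 1.729]
force: [-0.3, 1.5, 2.7]
grip_width: 0.0599
finger_force: 8.8
clock: 22.75
position: [0.585, -0.3572, 0.0079]
tool_rot: [3.141, -0.0, 1.729]
force: [-2.7, 2.0, 10.0]
grip_width: 0.0587
finger_force: 51.8
```

```bash

python3 -m crank '{"travel":[[0,0,1],[0,0,3],[0,0,7],[0,0,11],[0,0,15]],"turn":[[0,0,0],[0,0,0],[0,0,0],[0,0,0],[0,0,0]],"gripper":[1,1,1,1,1]}'
python3 -m crank '{"travel":[[0,4,0],[-0.2,8,0],[-0.4,12,0],[-0.5,15,0],[-0.6,18,0]],"turn":[[0,0,6],[0,0,12],[0,0,18],[0,0,24],[0,0,29.7]],"gripper":[1,1,1,1,1]}'
python3 -m crank '{"travel":[[0,4,0],[-0.2,8,0],[-0.4,12,0],[-0.5,15,0],[-0.6,18,0]],"turn":[[0,0,6],[0,0,12],[0,0,18],[0,0,24],[0,0,29]],"gripper":[1,1,1,1,1]}'
python3 -m crank '{"travel":[[0,4,0],[-0.2,8,0],[-0.4,12,0],[-0.6,14,0],[-0.6,14,0]],"turn":[[0,0,6],[0,0,12],[0,0,18],[0,0,24],[0,0,27]],"gripper":[1,1,1,1,1]}'
python3 -m crank '{"travel":[[0,0,0],[0,0,-2],[0,0,-4],[0,0,-7],[0,0,-8.5]],"turn":[[0,0,0],[0,0,0],[0,0,0],[0,0,0],[0,0,0]],"gripper":[1,1,1,1,1]}'
python3 - <<'E'
from h import *
s=cam("side"); t=cam("top"); p=bot.observe(); P=p["position"]; print(P,p["tool_rot"],p["qpos"].round(2))
a=cv2.resize(s[0][80:230,200:350],(600,600),interpolation=cv2.INTER_CUBIC)
cv2.imwrite("pics/e6.png",a[:,:,::-1])
print(proj(s,[[.5674,.1429,P[2]+.018]]))
b=blob(s,(80,70,100),(105,255,255),(200,80,350,230)); print(cv2.minAreaRect(b),rect(cast(s,b,P[2]+.018)))
E
```

```text
clock: 23.25
position: [0.5846, -0.3572, 0.1592]
tool_rot: [-3.141, 0.0, 1.729]
force: [0.7, -1.2, -1.1]
grip_width: 0.0584
finger_force: 54.4
clock: 23.75
position: [0.5788, -0.1757, 0.1579]
tool_rot: [3.141, 0.0, 2.252]
force: [1.1, 0.1, -2.1]
grip_width: 0.0585
finger_force: 54.4
clock: 24.25
position: [0.5728, 0.0042, 0.1579]
tool_rot: [3.141, 0.001, 2.758]
force: [1.2, -0.1, -1.6]
grip_width: 0.0583
finger_force: 54.4
clock: 24.75
position: [0.5663, 0.1465, 0.1576]
tool_rot: [3.14, 0.0, -3.05]
force: [0.1, -0.6, -2.9]
grip_width: 0.0583
finger_force: 54.4
clock: 25.25
position: [0.5663, 0.1417, 0.0706]
tool_rot: [-3.141, -0.002, -3.061]
force: [0.5, 0.0, -1.1]
grip_width: 0.0583
finger_force: 54.4
[0.5660153  0.14185574 0.07077729] [-3.14042791e+00 -2.98984203e-03 -3.05996505e+00] [-0.38  0.67  0.05  1.83 -0.05  0.64  1.35]
[[265.14845002 143.84950253]]
((258.2059326171875, 146.3235321044922), (9.45888900756836, 16.249887466430664), 75.96376037597656) (array([0.5426, 0.1451]), array([0.061, 0.046]), 65.9)
```

View pics/e6.png

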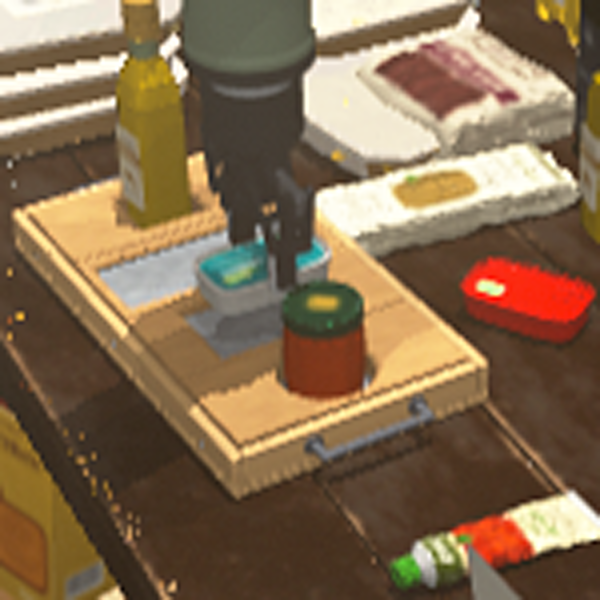

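The tin hangs level over its pocket, centred at about (265,146). Lowering.

```bash

python3 -m crank '{"travel":[[0.1,0.1,-0.8],[0.1,0.1,-1.6],[0.1,0.1,-2.4],[0.1,0.1,-3.0],[0.1,0.1,-3.3]],"turn":[[0,0,0],[0,0,0],[0,0,0],[0,0,0],[0,0,0]],"gripper":[1,1,1,1,1]}'
python3 -m crank '{"travel":[[0,0,0],[0,0,-0.1],[0,0,-0.1],[0,0,-0.1],[0,0,-0.1]],"turn":[[0,0,0],[0,0,0],[0,0,0],[0,0,0],[0,0,0]],"gripper":[1,1,1,1,1]}'
```

```text
clock: 25.85
position: [0.5678, 0.1437, 0.0387]
tool_rot: [-3.141, -0.0, -3.058]
force: [1.0, 1.4, -1.7]
grip_width: 0.0583
finger_force: 54.4
clock: 26.35
position: [0.5681, 0.1438, 0.0385]
tool_rot: [3.142, 0.0, -3.058]
force: [0.3, -0.2, -1.9]
grip_width: 0.0584
finger_force: 54.4
```

```bash

python3 -m crank '{"travel":[[0,0,-0.1],[0,0,-0.2],[0,0,-0.2],[0,0,-0.2],[0,0,-0.2]],"turn":[[0,0,0],[0,0,0],[0,0,0],[0,0,0],[0,0,0]],"gripper":[1,1,1,1,1]}'
python3 -m crank '{"travel":[[0,0,0],[0,0,0],[0,0,0],[0,0,0],[0,0,0]],"turn":[[0,0,0],[0,0,0],[0,0,0],[0,0,0],[0,0,0]],"gripper":[0.3,0.25,0.2,0.15,0.15]}'
```

```text
clock: 26.85
position: [0.568, 0.1438, 0.0363]
tool_rot: [-3.142, 0.0, -3.058]
force: [0.4, 0.6, -2.1]
grip_width: 0.0585
finger_force: 54.4
clock: 27.35
position: [0.568, 0.1439, 0.0363]
tool_rot: [3.142, 0.0, -3.058]
force: [-0.3, 0.6, -0.2]
grip_width: 0.0725
finger_force: 0.3
```

```bash

python3 -m crank '{"travel":[[0,0,0.5],[0,0,3],[0,0,7],[0,0,11],[0,0,15]],"turn":[[0,0,0],[0,0,0],[0,0,0],[0,0,0],[0,0,0]],"gripper":[0.15,0.15,0.15,0.1,0]}'
python3 -m crank '{"travel":[[4.4,-15,0],[4.4,-15,0],[4.4,-15,0],[4.4,-15,0],[4.4,-15,0]],"turn":[[0,0,-0.6],[0,0,-0.6],[0,0,-0.6],[0,0,-0.6],[0,0,-0.6]],"gripper":[0,0,0,0,0]}'
python3 - <<'E'
from h import *
s=cam("side"); t=cam("top"); p=bot.observe(); P=p["position"]; print(P,p["qpos"].round(2))
a=cv2.resize(s[0][80:230,200:380],(720,600),interpolation=cv2.INTER_CUBIC)
cv2.imwrite("pics/e7.png",a[:,:,::-1])
for n,c in (("side",s),):
    b=blob(c,(45,100,60),(80,255,255),(285,205,325,235)); print("cap",b.mean(0).round(1),cast(c,[b.mean(0)],.014))
    b=blob(c,(0,120,140),(15,255,255),(310,195,345,230)); print("red",b.mean(0).round(1),cast(c,[b.mean(0)],.02))
b=blob(t,(45,100,60),(75,255,255),(340,205,361,225)); print("top cap",cast(t,[b.mean(0)],.014))
b=blob(t,(0,120,140),(15,255,255),(337,180,361,215)); print("top red",cast(t,[b.mean(0)],.02))
print(proj(s,[[.611,-.157,.024],[.696,-.151,.01]]))
E
```

```text
clock: 27.85
position: [0.5677, 0.1436, 0.1883]
tool_rot: [-3.142, 0.0, -3.058]
force: [-0.1, -0.3, 0.4]
grip_width: 0.0851
finger_force: 0.0
clock: 28.35
position: [0.6121, -0.0083, 0.1865]
tool_rot: [-3.141, 0.0, -3.072]
force: [-0.3, 1.5, -0.5]
grip_width: 0.0856
finger_force: 0.0
[ 0.61174929 -0.00511917  0.18639479] [-0.15  0.55  0.09  1.68 -0.06  0.91  1.61]
cap [301.1 222.6] [[ 0.53657544 -0.15947992  0.014     ]]
red [322.9 214.5] [[ 0.60313895 -0.16373599  0.02      ]]
top cap [[ 0.53220968 -0.16369201  0.014     ]]
top red [[ 0.60088952 -0.15727933  0.02      ]]
[[324.14844189 211.15409586]
 [348.48995285 204.6377544 ]]
```

View pics/e7.png

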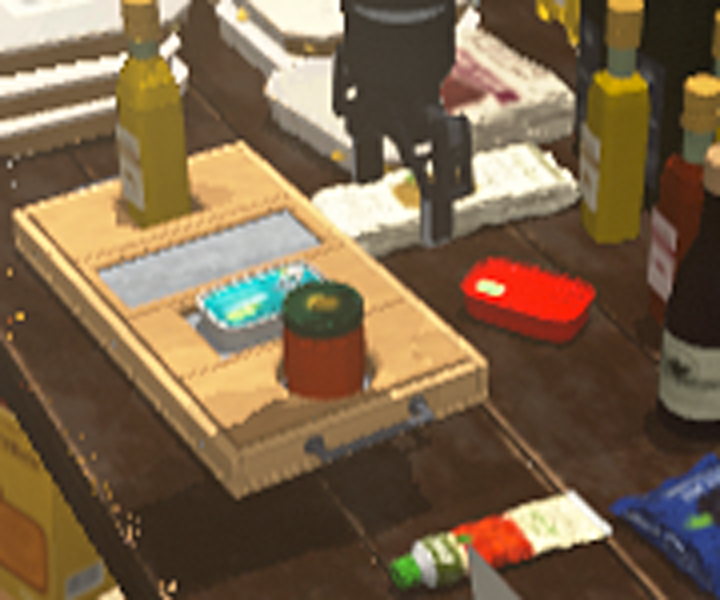

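```bash

python3 -m crank '{"travel":[[0,-5,0],[0,-10,0],[0,-15,0],[0,-15,0],[0,-15,-3]],"turn":[[0,0,0.4],[0,0,0.4],[0,0,0.4],[0,0,0.4],[0,0,0.4]],"gripper":[0.15,0.15,0.15,0.15,0.15]}'
python3 -m crank '{"travel":[[0,0,-4],[0,0,-7],[0,0,-10],[0,0,-12],[0,0,-12]],"turn":[[0,0,0],[0,0,0],[0,0,0],[0,0,0],[0,0,0]],"gripper":[0.15,0.15,0.15,0.15,0.15]}'
python3 - <<'E'
from h import *
t=cam("top"); print(bot.observe()["position"])
b=blob(t,(80,70,90),(105,255,255),(250,185,280,230)); print("tin",rect(cast(t,b,.054)))
E
```

```text
clock: 28.95
position: [0.6138, -0.1566, 0.1591]
tool_rot: [-3.14, 0.006, -3.062]
force: [1.3, 1.3, -0.5]
grip_width: 0.0725
finger_force: 0.0
clock: 29.45
position: [0.6106, -0.1539, 0.0339]
tool_rot: [3.14, -0.004, -3.059]
force: [0.1, 0.3, 0.3]
grip_width: 0.0727
finger_force: 0.0
[ 0.61160199 -0.15451888  0.0356988 ]
tin (array([0.5688, 0.1446]), array([0.052, 0.092]), 89.6)
```

```bash

python3 -m crank '{"travel":[[0,-0.2,-1],[0,-0.2,-2],[0,-0.2,-2.8],[0,-0.2,-2.8],[0,-0.2,-2.8]],"turn":[[0,0,0],[0,0,0],[0,0,0],[0,0,0],[0,0,0]],"gripper":[0.15,0.15,0.15,0.15,0.15]}' 30
python3 -m crank '{"travel":[[0,0,0],[0,0,0],[0,0,0],[0,0,0],[0,0,0]],"turn":[[0,0,0],[0,0,0],[0,0,0],[0,0,0],[0,0,0]],"gripper":[0.2,0.3,0.4,0.5,0.6]}'
python3 -m crank '{"travel":[[0,0,0],[0,0,0],[0,0,0],[0,0,0],[0,0,0]],"turn":[[0,0,0],[0,0,0],[0,0,0],[0,0,0],[0,0,0]],"gripper":[0.7,0.8,1,1,1]}'
```

```text
clock: 30.0
position: [0.612, -0.1582, 0.0083]
tool_rot: [3.142, -0.0, -3.062]
force: [0.7, -1.0, 1.0]
grip_width: 0.0724
finger_force: 0.0
clock: 30.5
position: [0.6121, -0.1581, 0.0088]
tool_rot: [3.141, 0.0, -3.062]
force: [-2.7, 0.9, 7.3]
grip_width: 0.0407
finger_force: 29.5
clock: 31.0
position: [0.6121, -0.1581, 0.0088]
tool_rot: [3.141, 0.0, -3.062]
force: [-2.6, 2.0, 9.2]
grip_width: 0.0408
finger_force: 29.6
```

```bash

python3 -m crank '{"travel":[[0,0,1],[0,0,3],[0,0,7],[0,0,11],[0,0,15]],"turn":[[0,0,0],[0,0,0],[0,0,0],[0,0,0],[0,0,0]],"gripper":[1,1,1,1,1]}'
python3 -m crank '{"travel":[[-0.5,4,0],[-1,8,0],[-1.6,12,0],[-2.1,16,0],[-2.6,20,0]],"turn":[[0,0,0],[0,0,0],[0,0,0],[0,0,0],[0,0,0]],"gripper":[1,1,1,1,1]}'
python3 -m crank '{"travel":[[-0.5,4,0],[-1,8,0],[-1.6,12,0],[-2.1,16,0],[-2.55,19.5,0]],"turn":[[0,0,0],[0,0,0],[0,0,0],[0,0,0],[0,0,0]],"gripper":[1,1,1,1,1]}'
python3 -m crank '{"travel":[[0,0,0],[0,0,-2],[0,0,-5],[0,0,-7],[0,0,-9]],"turn":[[0,0,0],[0,0,0],[0,0,0],[0,0,0],[0,0,0]],"gripper":[1,1,1,1,1]}'
python3 - <<'E'
from h import *
s=cam("side"); p=bot.observe(); P=p["position"]; print(P,p["tool_rot"])
a=cv2.resize(s[0][60:210,180:360],(720,600),interpolation=cv2.INTER_CUBIC)
cv2.imwrite("pics/e8.png",a[:,:,::-1])
h=P[2]-.0088
print(proj(s,[[.5596+.083*.9966,.2365+.083*.0828,h+.012],[.5596-.083*.9966,.2365-.083*.0828,h+.012]]))
E
```

```text
clock: 31.5
position: [0.6116, -0.1583, 0.1603]
tool_rot: [-3.142, -0.0, -3.062]
force: [0.3, -0.3, -1.1]
grip_width: 0.0409
finger_force: 30.6
clock: 32.0
position: [0.5855, 0.0432, 0.1589]
tool_rot: [3.142, 0.0, -3.062]
force: [0.4, -0.1, -1.2]
grip_width: 0.0404
finger_force: 30.6
clock: 32.5
position: [0.5598, 0.2389, 0.1589]
tool_rot: [3.141, 0.0, -3.061]
force: [0.9, 0.3, -0.7]
grip_width: 0.0405
finger_force: 30.6
clock: 33.0
position: [0.5604, 0.2362, 0.0678]
tool_rot: [-3.141, -0.0, -3.062]
force: [0.7, -0.5, -1.3]
grip_width: 0.0406
finger_force: 30.6
[0.55906346 0.23568233 0.06486727] [-3.13998709 -0.00332433 -3.06168753]
[[273.71509621 128.6272704 ]
 [228.33262739 143.28752605]]
```

View pics/e8.png

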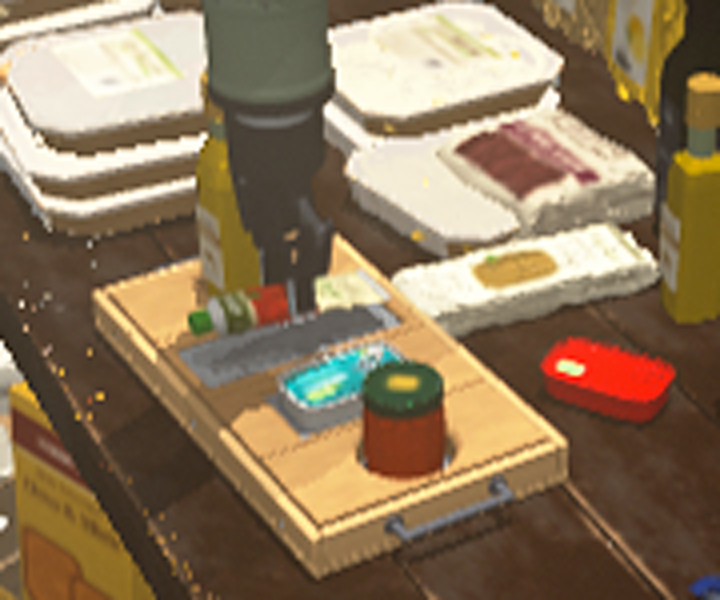

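The tube is over its pocket, with the cap at about (227,140) and the tail at about (276,131), slightly tail-low. Lowering.

```bash

python3 -m crank '{"travel":[[0,0,-0.5],[0,0,-1],[0,0,-1.5],[0,0,-2],[0,0,-2.4]],"turn":[[0,0,0],[0,0,0],[0,0,0],[0,0,0],[0,0,0]],"gripper":[1,1,1,1,1]}'
python3 -m crank '{"travel":[[0,0,0],[0,0,0],[0,0,-0.1],[0,0,-0.2],[0,0,-0.2]],"turn":[[0,0,0],[0,0,0],[0,0,0],[0,0,0],[0,0,0]],"gripper":[1,1,1,1,1]}'
python3 -m crank '{"travel":[[0,0,0],[0,0,0],[0,0,0],[0,0,0],[0,0,0]],"turn":[[0,0,0],[0,0,0],[0,0,0],[0,0,0],[0,0,0]],"gripper":[0.45,0.4,0.35,0.3,0.3]}'
python3 -m crank '{"travel":[[0,0,0.5],[0,0,3],[0,0,7],[0,0,11],[0,0,15]],"turn":[[0,0,0],[0,0,0],[0,0,0],[0,0,0],[0,0,0]],"gripper":[0.25,0.2,0.15,0,0]}'
python3 -m crank '{"travel":[[0,-5,5],[0,-10,10],[0,-15,10],[0,-20,10],[0,-24,10]],"turn":[[0,0,0],[0,0,0],[0,0,0],[0,0,0],[0,0,0]],"gripper":[0,0,0,0,0]}'
python3 -m crank '{"travel":[[-5,-5,0],[-10,-10,0],[-10,-15,0],[-10,-15,0],[-10,-15,0]],"turn":[[0,0,0],[0,0,0],[0,0,0],[0,0,0],[0,0,0]],"gripper":[0,0,0,0,0]}'
python3 - <<'E'
from h import *
s=cam("side");t=cam("top")
a=cv2.resize(s[0][60:210,180:330],(400,400),interpolation=cv2.INTER_CUBIC)
b=cv2.resize(t[0][165:255,190:320],None,fx=3,fy=3,interpolation=cv2.INTER_CUBIC)
b=cv2.copyMakeBorder(b,0,130,0,0,cv2.BORDER_CONSTANT)
cv2.imwrite("pics/e9.png",np.hstack([a,b])[:,:,::-1])
b=blob(t,(80,70,90),(105,255,255),(250,185,280,230)); print("tin",rect(cast(t,b,.054)))
b=blob(t,(55,80,30),(90,255,160),(276,190,306,220)); print("jar",rect(cast(t,b,.1)))
b=blob(t,(15,60,200),(35,200,255),(192,196,212,220)); print("stopper",rect(cast(t,b,.233)))
b=blob(t,(45,100,60),(75,255,255),(228,220,252,242)); print("cap",cast(t,[b.mean(0)],.047))
b=blob(t,(0,120,140),(12,255,255),(228,190,252,235)); print("red",cast(t,[b.mean(0)],.053))
E
```

```text
clock: 33.55
position: [0.5606, 0.2368, 0.0443]
tool_rot: [3.141, 0.0, -3.062]
force: [-0.6, -0.1, -1.6]
grip_width: 0.041
finger_force: 30.6
clock: 34.05
position: [0.5605, 0.2368, 0.0423]
tool_rot: [-3.142, -0.0, -3.062]
force: [-0.9, 0.7, -1.2]
grip_width: 0.0404
finger_force: 30.6
clock: 34.55
position: [0.5605, 0.2368, 0.0423]
tool_rot: [3.142, 0.0, -3.062]
force: [0.0, 0.4, 0.2]
grip_width: 0.0598
finger_force: 0.0
clock: 35.05
position: [0.5602, 0.2366, 0.1943]
tool_rot: [3.142, 0.0, -3.062]
force: [0.3, 0.4, 0.5]
grip_width: 0.0851
finger_force: 0.0
clock: 35.55
position: [0.5603, 0.0181, 0.2924]
tool_rot: [3.141, 0.002, -3.061]
force: [0.3, -0.7, 0.4]
grip_width: 0.0854
finger_force: 0.0
clock: 36.05
position: [0.4586, -0.1345, 0.2916]
tool_rot: [-3.141, 0.001, -3.068]
force: [1.0, 0.1, 1.0]
grip_width: 0.0854
finger_force: 0.0
tin (array([0.5688, 0.1446]), array([0.052, 0.092]), 89.6)Traceback (most recent call last):
  File "<stdin>", line 8, in <module>
  File "h.py", line 18, in blob
    b=max(cs,key=cv2.contourArea); return b[:,0,:].astype(np.float32)
ValueError: max() iterable argument is empty
```

View pics/e9.png

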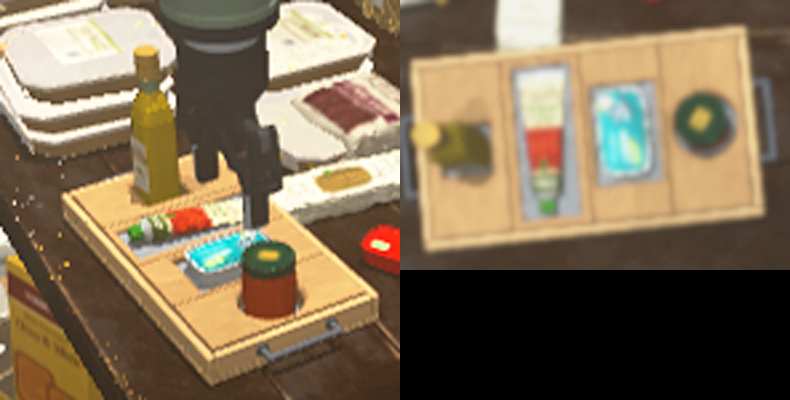

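All four goods sit in their own pockets, with felt visible round the tube at (238,211) and the glass upright. Handing in.

```bash
python3 -c "
from workcell import bot
print(bot.job_done())"
```

```text
the job is handed in; nothing more can be done
None
```

I put the jar, oil bottle, flat tin and paste tube each in its own pocket, with the glass upright, and handed the job in at about 36 s; no verdict came back. The last pictures show all four in place, and I steered clear of the price stand and tape roll but didn't re-measure them.

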